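Free the router plate's insert ring with the pin spanner

ROBOT

A 6-joint arm with a two-finger parallel gripper is mounted at the origin on the work surface. World frame = base frame: x ahead of the robot, y to its left, z up, the work surface at z = 0. Lengths are in mm, angles in rad, forces in N, time in s.
With the tool pointing down it reaches from about 350 to 875 mm from the base axis. Payload 15.5 kg.
Tool frame: the origin (TCP) lies between the finger pads; the fingertips stand 25 mm ahead of it and the grasp point (between the pads) lies 6 mm ahead of it (robot.tip_reach is the distance from the TCP to the fingertips, in mm); z points along the fingers, y is the line along which they close (so a half turn about z gives the same grasp; the last joint's range is limited). The gripper opens to 85 mm and grips with 20 to 120 N. Pads are 22 mm wide; open, the fingers measure 114 mm over their backs; the gripper's body (76 mm by 85 mm) begins 54 mm behind the grasp point. The pads swing forward as they close: fully open they stand 13 mm farther back than shut.
Start: joints at [1.246, 0.494, 1.345, -0, 1.302, -0.096], TCP at [141.751, 608.715, 256.277] pointing down, gripper open.
Joint ranges: [-2.91, 2.91], [-0.82, 2.16], [0.22, 2.67], [-1.22, 4.37], [0.12, 2.79], [-3.08, 3.08]. Speed limits (rad/s): [1.89, 1.89, 2.57, 3.01, 3.01, 3.01].

INTERFACE

Orientations are given as a unit quaternion [w, x, y, z].
In Python, from rig import robot gives the robot as it stands.
- The arm moves only by the shell command python3 -m pendant 'ROWS' [OPENING] [FORCE]. ROWS is JSON, a list of rows, each a list of 6 numbers: the shift along the world's x, y, z each as a share of 30 cm, from -1 to 1, then the turn, a rotation vector about the world's x, y, z each as a share of 4 degrees, from -1 to 1. A call has 1 to 5 rows; each row shifts and turns the commanded pose from where the row before left it; what a row does not reach is not made up. A row lasts 1/12 s, in which the tool goes at most 41.7 mm and 7.16 degrees, less where a joint would pass 70% of its speed; a pose out of reach is approached as far as the arm can. A call with a number of a shift or a turn outside -1 to 1 is refused whole. A call with a gripper value outside its range is refused whole. OPENING is the gripper's target within -1 to 1 (fully open at 1, half-way at 0, shut at -1), set as the call begins (- or left out, the last holds). The fingers move at their own pace and stop on an object; FORCE is the grip in N (left out, the last holds). Time passes only in rows, so rows that do not move let the fingers close. It gives the time, the measured TCP pose, the force, the opening and the grip force at its end, in the units of the state.
- robot.get_state(): the state, without advancing time (a new reading comes with each control period).
- robot.get_image(name): name is "side" or "top" or "wrist"; returns a dict with "frame" (384x512x3 uint8, blue, green, red), "K" (3x3 intrinsics, pixels), "R" (3x3) and "t" (3): a world point X has camera coordinates R X + t; the wrist camera has in their place "T_tool_cam" (4x4, takes a point from camera to tool coordinates, whose origin is the TCP and whose axes are the flange's). Camera axes: x right, y down, z forward; pixel columns grow to the right and rows downward; lengths in mm; the calibration is good to about 2 mm. The wrist camera is an equidistant fisheye: a pixel r from the principal point sees the ray r / f radians off the axis. A picture is of the moment at which its call begins: read the wrist's pose just before it. There is no depth.
- robot.hand_in(): hands the job in; it is judged then, once.
The state is a dict: "time": time; "joints": joint angles; "dq": joint speeds; "joint_efforts": joint torques, N m; "position": TCP position; "tool_rot": TCP orientation; "ft_force": force on the tool from outside, world axes, zero at the start; "wrist_torque": the same for the moment, N m; "opening": finger opening in mm; "finger_force": force on a finger pad.
Only numpy, scipy, OpenCV 4.12 (cv2) and the standard library are available. Lean on these libraries where they do the work, as an engineer would, in place of code of your own. Each camera call takes 0.05 s, during which the arm holds its last target. There are 200 camera calls.

TASK

Free the round insert ring in the router plate: take the larger two-pin spanner from its wooden rest, set both its pins into the ring's two round holes until it sits flat on the ring, and with it turn the ring anticlockwise (seen from above) to its stop, about 50 degrees. Leave the spanner standing upright in the ring's holes, let go of it, and leave the smaller spanner where it is.

Things in the scene. Friction and masses are not known exactly. Their poses are not given: they have to be found in the camera images.
- spanner_grip (a point): Handle centre of the larger pin spanner (loose, 0.2 kg; sizes in mm). Black upright handle 60 (x) x 20 (y) x 56 high on a steel bar 94 (x) x 28 x 10, whose underside is 38 below this point. Two 9 mm tapered pins, 38 either side along x, reach 16 below the bar. z up; a half turn is the same. Starts upright in a fixed wooden rest (116x46x22) left or right of the plate, pins in its groove; lifts straight out.
- ring_top (a point): Top centre of the insert ring, an aluminium disc, diameter 109 mm, in a fixed square black plate (200x200, top 50 above the bench), 2 below its top. Plain 30 mm centre hole; two 18 mm through pin holes 38 either side along x, empty below. z up; turns with the ring. Spanner seated: handle centre 38 above this point; pins have 4.5 play, so it turns about 7 degrees before the ring follows.
- ring (a joint): Turn of the insert ring in its plate (rad), positive anticlockwise from above: 0 fully locked, 0.87 the stop where it is free. Starts at 0 to 0.12, turns with light friction (about 0.15 N m), stays where it is left.
- small_grip (a point): Handle centre of the smaller pin spanner, which does not fit and is left alone: like the larger, but bar 58 mm long, handle 40 mm long, pins 22 mm either side of the middle. Stands in a like wooden rest on the other side of the plate.
Things that resemble listed ones, but are neither listed nor needed, are in the scene too. What is shaped like the part that bears spanner_grip but red or yellow is not meant.

How it is judged (in metres and radians):
On the way, in this order (a step that is already met when the one before it is completed fails the run):
1. the larger spanner sits in the ring with both pins in the holes (z of spanner_grip in the frame of ring_top below 0.044 m and horizontal distance between spanner_grip and ring_top below 0.012 m and angle between the x axis of spanner_grip and the x axis of ring_top, either way round below 0.25 rad), for 0.2 s.
2. the ring is turned anticlockwise to its stop (value of joint ring above 0.65 rad), for 0.2 s.
At the end, for the whole second after the job is handed in: Ring at rest within 0.22 rad of its stop (joint above 0.65); larger spanner let go and upright within 10 degrees, aligned with both pins in the holes (handle centre under 44 mm above the ring and within 12 mm of its axis, 14 degrees in yaw); smaller spanner within 30 mm of its start (all of step 1 and value of joint ring above 0.65 rad and angle between spanner_grip's own z axis and vertical below 0.17 rad and distance of small_grip from where it was at the start of the episode below 0.03 m and velocity of joint ring between -0.05 and 0.05 rad/s); the robot touches nothing.
It fails at once if the ring is turned without the larger spanner in its holes (value of joint ring above 0.35 rad and (z of spanner_grip in the frame of ring_top above 0.05 m or horizontal distance between spanner_grip and ring_top above 0.02 m)).
It fails at once if the smaller spanner is moved from its rest (distance of small_grip from where it was at the start of the episode above 0.03 m).
It also fails if it takes over 42 s, if anything falls off the work surface, if the arm or the gripper's body presses on something with over 40 N, if the wrist force passes 120 N, or if a joint passes its speed limit or range.

## Working session

There is one attempt and no reset: what is moved stays moved. The work goes in short steps, Python scripts to look and compute and a shell command to move; the robot and the scene stay as the last step left them, time stands still between calls to the robot, and variables do not carry over. Pictures are saved under pics/ and viewed, at most 10 in all, crops included, and the job is handed in when it is done.

```bash
mkdir -p pics; ls; cat > h.py <<'E'
import cv2,numpy as np
from rig import robot
from scipy.spatial.transform import Rotation as Ro
def snap(n,f):
    s=robot.get_state(); d=robot.get_image(n); cv2.imwrite('pics/'+f+'.png',d['frame']); 
    np.save('pics/'+f+'.npy',{**d,'pos':s['position'],'q':s['tool_rot']},allow_pickle=True); return d
def ray(f,u,v):
    d=np.load('pics/'+f+'.npy',allow_pickle=True).item(); K=np.array(d['K'])
    if 'T_tool_cam' in d:
        x=(u-K[0,2])/K[0,0]; y=(v-K[1,2])/K[1,1]; r=np.hypot(x,y)+1e-12
        c=np.array([np.sin(r)*x/r,np.sin(r)*y/r,np.cos(r)])
        T=np.array(d['T_tool_cam']); q=d['q']; R=Ro.from_quat([q[1],q[2],q[3],q[0]]).as_matrix()
        return R@T[:3,3]+np.array(d['pos']), R@T[:3,:3]@c
    R=np.array(d['R']);t=np.array(d['t'])
    return -R.T@t, R.T@np.linalg.solve(K,[u,v,1.])
def atz(f,u,v,z):
    o,d=ray(f,u,v); return (o+d*(z-o[2])/d[2]).round(1)
E
python3 -c "
from h import *
a=snap('top','top0')['frame'];b=snap('side','side0')['frame']
print(robot.get_state())
cv2.imwrite('pics/both.png',cv2.resize(np.vstack([a,b]),None,fx=.78,fy=.78))
cv2.imwrite('pics/top0b.png',cv2.resize(a,(800,600)))"
```

```text
pics
{'time': 0.1, 'joints': array([ 1.24650792e+00,  4.94095657e-01,  1.34606561e+00,  1.75920895e-05,
        1.30250915e+00, -9.54768265e-02]), 'dq': array([-0.00089065, -0.00058353, -0.00231655,  0.00041243,  0.00191983,
        0.00052076]), 'joint_efforts': array([ 5.16206765e-04, -8.83593750e+01, -3.84565330e+01, -2.46097043e-04,
        5.16224871e-03,  5.39026939e-05]), 'position': array([141.64508243, 608.43242022, 255.77686358]), 'tool_rot': array([-1.20567396e-04,  1.14158689e-01,  9.93462381e-01, -5.25289397e-04]), 'ft_force': array([ 0.2197556 ,  1.15824234, -0.22408493]), 'wrist_torque': array([-0.01708102, -0.01069645, -0.00206819]), 'finger_force': 0.0, 'opening': 85.22859549421608}
```

View pics/top0b.png

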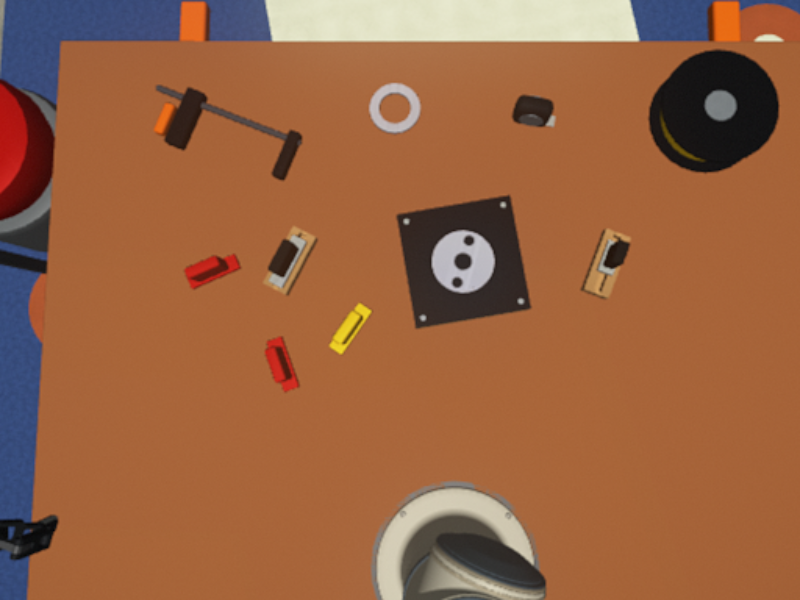

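View pics/side0.png

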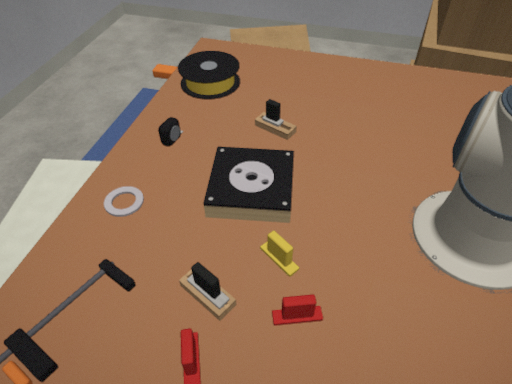

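In the top picture (800x600) the candidates are:
- the black left spanner at (287,258)
- the black right spanner at (613,253)
- red at (212,270) and (282,363), and yellow at (350,328), all excluded by colour

The left one's bar fills its rest, so it looks like the larger. I'll check that in a crop.

```bash
python3 -c "
from h import *
a=cv2.imread('pics/top0.png')
def c(x,y,w,h):return cv2.resize(a[y:y+h,x:x+w],None,fx=5,fy=5,interpolation=cv2.INTER_CUBIC)
cv2.imwrite('pics/c1.png',np.hstack([c(160,135,50,60),c(265,135,60,60),c(365,135,50,60)]))
f=1/1.5625
for n,u,v,z in [('L rest ends',304,231,22),('L',277,291,22),('R',621,232,22),('R',594,295,22),('Lhandletop',288,256,88),('ring',463,261,48),('h1',468,240,48),('h2',457,282,48),('plate',511,196,50),('p',397,214,50),('p',416,327,50),('p',530,307,50)]: print(n,atz('top0',u*f,v*f,z))
print(ray('top0',256,192))
"
```

```text
L rest ends [582.4 272.9  22. ]
L [474.3 318.4  22. ]
R [ 583.8 -289.7   22. ]
R [ 471.6 -240.5   22. ]
Lhandletop [526.8 285.8  88. ]
ring [526.3  -9.2  48. ]
h1 [563.1 -17.7  48. ]
h2 [489.7   1.1  48. ]
plate [640.4 -92.   50. ]
p [607.7 105.8  50. ]
p [411.5  71.   50. ]
p [ 447.4 -123.6   50. ]
(array([ 368.63241636,   62.87701879, 1097.03579231]), array([ 0.08465961,  0.03426768, -0.99590513]))
```

View pics/c1.png

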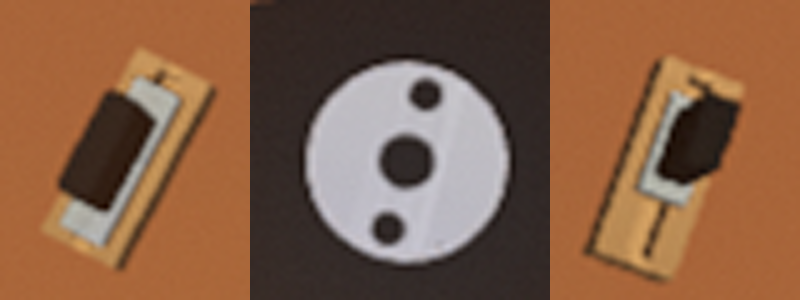

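The left one, crop about (105,160), is the larger: its bar nearly fills the rest, while the right one's bar covers half of its rest. The ring's holes are at crop (425,95) and (388,228), 76 mm apart as specified. Their x axis is at about -15°, and the spanner's is at about -27.5°. I'll move above the spanner.

```bash
python3 -m pendant '[[0.085,-0.071,0,0,0,-0.9],[0.085,-0.071,0,0,0,-0.9],[0.085,-0.071,0,0,0,-0.9],[0.085,-0.071,0,0,0,-0.9],[0.085,-0.071,0,0,0,0]]'; python3 -m pendant '[[0.085,-0.071,0,0,0,0],[0.085,-0.071,0,0,0,0],[0.085,-0.071,0,0,0,0],[0.085,-0.071,0,0,0,0],[0.085,-0.071,0,0,0,0]]'; python3 -m pendant '[[0.085,-0.071,0,0,0,0],[0.085,-0.071,0,0,0,0],[0.085,-0.071,0,0,0,0],[0.085,-0.071,0,0,0,0],[0.085,-0.071,0,0,0,0]]';python3 -m pendant '[[0,0,0,0,0,0],[0,0,0,0,0,0]]'
python3 -c "
from h import *
d=snap('wrist','w1'); print(d['T_tool_cam'],d['K'])
snap('top','top1')
cv2.imwrite('pics/w1b.png',cv2.resize(d['frame'],(800,600),interpolation=cv2.INTER_CUBIC))"
```

```text
time: 0.52
position: [270.0, 500.9, 256.0]
tool_rot: [-0.0, 0.24, 0.971, -0.0]
ft_force: [0.5, 0.5, -0.1]
opening: 85.3
finger_force: 0.0
time: 0.93
position: [397.7, 394.4, 256.1]
tool_rot: [-0.0, 0.238, 0.971, -0.0]
ft_force: [0.7, 0.5, -0.4]
opening: 85.1
finger_force: 0.0
time: 1.35
position: [525.2, 287.9, 256.1]
tool_rot: [-0.0, 0.238, 0.971, -0.0]
ft_force: [0.7, 1.3, -0.6]
opening: 85.1
finger_force: 0.0
time: 1.52
position: [525.2, 287.9, 255.8]
tool_rot: [-0.0, 0.239, 0.971, -0.0]
ft_force: [-0.8, 1.0, -0.3]
opening: 85.3
finger_force: 0.0
[[-5.61977350e-05 -9.48100197e-01 -3.17971719e-01  8.10021436e+01]
 [ 9.99997227e-01  6.95319129e-04 -2.24997929e-03  6.96532397e-02]
 [ 2.35429762e-03 -3.17970964e-01  9.48097528e-01 -1.15549614e+02]
 [ 0.00000000e+00  0.00000000e+00  0.00000000e+00  1.00000000e+00]] [[297.31863964   0.         261.4180044 ]
 [  0.         297.31863964 193.24183539]
 [  0.           0.           1.        ]]
```

View pics/w1b.png

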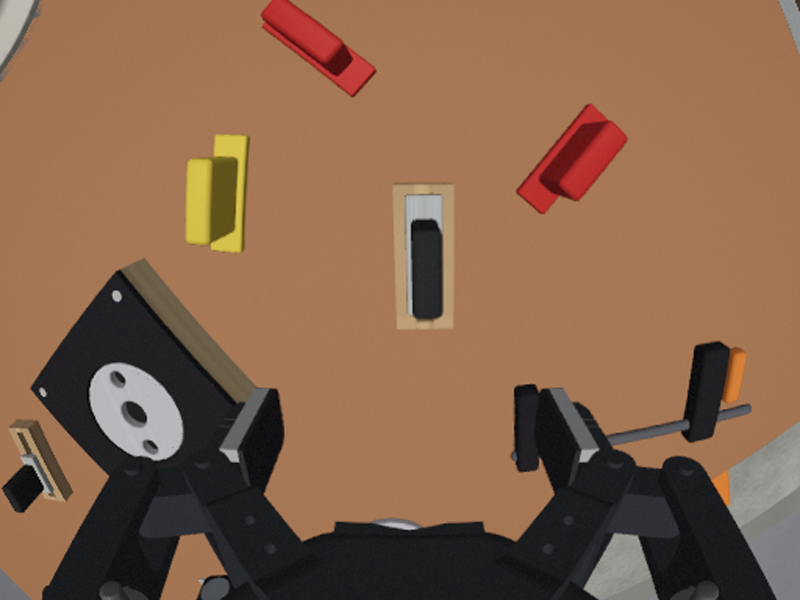

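The wrist picture shows the spanner upright in its rest (800x600). The rest corners are (393,184) to (453,328), the bar's left edge is at column 406 and the handle top spans (412..443, 232..318).

```bash
python3 -c "
from h import *
f=1/1.5625
for n,u,v,z in [('rest',393,184,22),('',453,183,22),('',453,328,22),('',398,329,22),('bar',405,195,32),('',441,194,32),('',407,317,32),('handle',413,232,88),('',441,232,88),('',443,318,88),('',413,318,88),('ring',136,413,48),('h',118,379,48),('h',150,447,48),('disc',90,410,48),('disc',182,415,48)]: print(n,atz('w1',u*f,v*f,z))
"
```

```text
rest [469.2 303.2  22. ]
 [489.1 343.4  22. ]
 [593.2 292.1  22. ]
 [573.3 252.1  22. ]
bar [480.  307.8  32. ]
 [491.4 331.4  32. ]
 [564.2 265.2  32. ]
handle [498.3 304.4  88. ]
 [506.2 319.8  88. ]
 [557.5 295.6  88. ]
 [548.4 278.3  88. ]
ring [527.9  -3.7  48. ]
h [491.5   3.4  48. ]
h [564.4 -17.6  48. ]
disc [502.7 -58.4  48. ]
disc [549.7  44.2  48. ]
```

Rest length 116 and bar 94 both check out. The spanner is at (528,299) with yaw -26.5°. I'll descend and grasp.

```bash
python3 -m pendant '[[0.009,0.037,-0.09,0,0,0.27],[0,0,-0.13,0,0,0],[0,0,-0.13,0,0,0],[0,0,-0.13,0,0,0],[0,0,-0.13,0,0,0]]'; python3 -m pendant '[[0,0,0,0,0,0],[0,0,0,0,0,0],[0,0,0,0,0,0],[0,0,0,0,0,0],[0,0,0,0,0,0]]' -1 60; python3 -m pendant '[[0,0,0,0,0,0],[0,0,0,0,0,0],[0,0,0,0,0,0],[0,0,0,0,0,0]]'
```

```text
time: 2.03
position: [525.8, 301.3, 71.9]
tool_rot: [0.0, 0.228, 0.974, 0.0]
ft_force: [1.0, 0.3, 0.2]
opening: 85.8
finger_force: 0.0
time: 2.45
position: [528.0, 301.0, 75.7]
tool_rot: [0.001, 0.228, 0.974, 0.001]
ft_force: [-0.6, -1.0, -0.7]
opening: 25.4
finger_force: 0.0
time: 2.78
position: [527.8, 300.8, 75.3]
tool_rot: [0.001, 0.229, 0.974, 0.001]
ft_force: [-2.8, -0.6, 13.8]
opening: 19.4
finger_force: 63.3
```

Gripped with the opening at 19.4, as expected for the handle. I'll lift, then carry it to a viewing spot just past the ring.

```bash
python3 -m pendant '[[0,0,0.05,0,0,0],[0,0,0.07,0,0,0],[0,0,0.09,0,0,0],[0,0,0.09,0,0,0],[0.033,-0.114,0,0,0,0.92]]'; python3 -m pendant '[[0.033,-0.114,0,0,0,0.92],[0.033,-0.114,0,0,0,0.92],[0.033,-0.114,0,0,0,0],[0.033,-0.114,0,0,0,0],[0.033,-0.114,0,0,0,0]]';  python3 -m pendant '[[0.033,-0.114,0,0,0,0],[0.033,-0.114,0,0,0,0],[0.033,-0.114,0,0,0,0],[0,0,0,0,0,0],[0,0,0,0,0,0]]'; python3 -c "
from h import *
d=snap('wrist','w2'); s=robot.get_state(); print(s['position'],s['tool_rot'])
cv2.imwrite('pics/w2b.png',cv2.resize(d['frame'],(800,600),interpolation=cv2.INTER_CUBIC))"
```

```text
time: 3.2
position: [538.1, 270.7, 169.2]
tool_rot: [0.003, 0.196, 0.981, 0.003]
ft_force: [1.2, -0.2, -0.3]
opening: 19.4
finger_force: 61.0
time: 3.62
position: [586.7, 93.4, 164.4]
tool_rot: [0.001, 0.134, 0.991, 0.0]
ft_force: [0.8, 0.2, -1.7]
opening: 19.1
finger_force: 61.1
time: 4.03
position: [616.6, -9.5, 164.1]
tool_rot: [0.001, 0.135, 0.991, 0.0]
ft_force: [-0.2, 0.4, -1.9]
opening: 19.4
finger_force: 61.1
[616.07734563  -8.10955718 163.91060422] [3.03469469e-04 1.34681285e-01 9.90888917e-01 1.13860576e-04]
```

View pics/w2b.png

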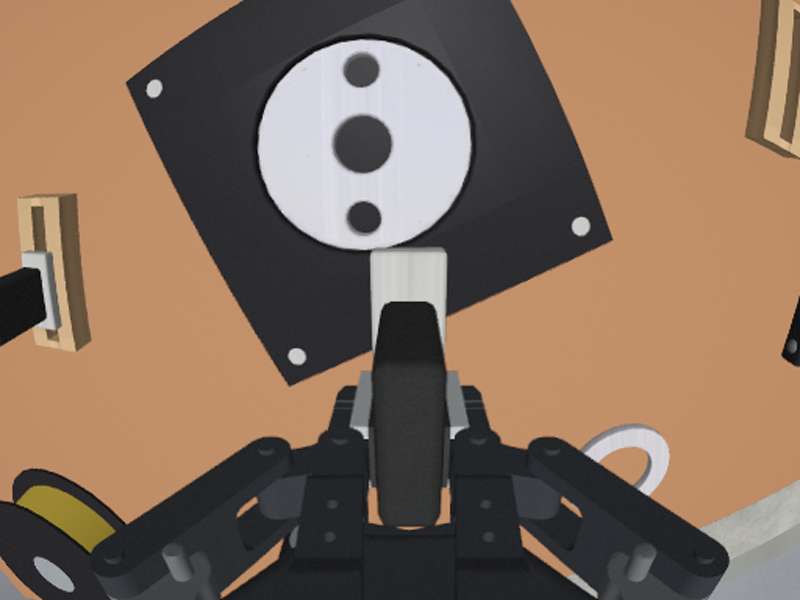

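The spanner is held upright and centred in the fingers, with its bar end at (371..447,249). The ring is clear: holes at (361,70) and (364,217), disc spanning 258..472 across and 39..249 down.

```bash
python3 -c "
from h import *
f=1/1.5625
P=[atz('w2',u*f,v*f,48) for u,v in [(361,70),(364,217),(362.5,144),(258,143),(472,144),(365,39),(365,249)]]; print(*P)
h=P[1]-P[0]; print('pitch',np.hypot(*h[:2]),'ang',np.degrees(np.arctan2(h[1],h[0])),'mid',(P[0]+P[1])/2)
B=[atz('w2',u*f,249*f,163.9-15.3-28) for u in (371,447)]; s=robot.get_state();q=s['tool_rot'];R=Ro.from_quat([q[1],q[2],q[3],q[0]])
y=R.as_matrix()[:,1];print('tool y',np.degrees(np.arctan2(y[1],y[0])))
for b in B: print('bar in tool',R.inv().apply(b-s['position']))
"
```

```text
[492.2   0.5  48. ] [563.9 -18.6  48. ] [528.5  -9.   48. ] [511.1 -59.8  48. ] [542.7  42.9  48. ] [477.2   6.7  48. ] [579.9 -22.9  48. ]
pitch 74.20040431156691 ang -14.916495107241388 mid [528.05  -9.05  48.  ]
tool y 74.51962313375144
bar in tool [ 46.45824994 -14.73119048  43.27956955]
bar in tool [46.37900083 11.95820163 43.28781882]
```

```bash
python3 -m pendant '[[-0.1,0,0,0,0,0.15],[-0.1,0,0,0,0,0],[-0.094,0.001,0,0,0,0],[0,0,0,0,0,0],[0,0,-0.08,0,0,0]]'; python3 -m pendant '[[0,0,-0.05,0,0,0],[0,0,0,0,0,0],[0,0,0,0,0,0]]'; python3 -m pendant '[[0,0,-0.02,0,0,0],[0,0,-0.02,0,0,0],[0,0,-0.02,0,0,0],[0,0,0,0,0,0],[0,0,0,0,0,0]]'
```

```text
time: 4.5
position: [528.2, -6.2, 142.8]
tool_rot: [0.003, 0.128, 0.992, 0.0]
ft_force: [3.0, -0.8, -0.3]
opening: 19.4
finger_force: 61.2
time: 4.75
position: [527.4, -6.3, 124.4]
tool_rot: [-0.001, 0.128, 0.992, 0.0]
ft_force: [0.7, 0.9, -1.8]
opening: 19.3
finger_force: 61.1
time: 5.17
position: [527.7, -7.2, 106.0]
tool_rot: [-0.0, 0.129, 0.992, 0.0]
ft_force: [-1.1, -1.3, -2.4]
opening: 19.5
finger_force: 61.1
```

```bash
python3 -m pendant '[[0,0,-0.008,0,0,0],[0,0,-0.008,0,0,0],[0,0,0,0,0,0],[0,0,0,0,0,0]]'; python3 -m pendant '[[0,0,-0.006,0,0,0],[0,0,0,0,0,0],[0,0,0,0,0,0]]'
```

```text
time: 5.5
position: [527.9, -7.2, 101.5]
tool_rot: [0.0, 0.129, 0.992, -0.0]
ft_force: [-0.0, 0.2, -1.9]
opening: 19.0
finger_force: 61.0
time: 5.75
position: [528.0, -7.2, 101.1]
tool_rot: [0.001, 0.129, 0.992, -0.0]
ft_force: [-8.8, 0.2, 32.1]
opening: 19.4
finger_force: 65.6
```

The spanner is seated: contact came at z=101.1, against a predicted 101.3. I'll ease off the force, dwell, then turn.

```bash
python3 -m pendant '[[0,0,0.005,0,0,0],[0,0,0,0,0,0],[0,0,0,0,0,0],[0,0,0,0,0,0]]'; python3 -m pendant '[[0,0,0,0,0,0.9],[0,0,0,0,0,0.9],[0,0,0,0,0,0.9],[0,0,0,0,0,0.9],[0,0,0,0,0,0.9]]'; python3 -c "
from h import *
s=robot.get_state();print(s['wrist_torque'],s['joints'])"
```

```text
time: 6.08
position: [528.0, -7.2, 101.3]
tool_rot: [0.0, 0.129, 0.992, -0.0]
ft_force: [-1.7, 0.2, 7.7]
opening: 19.2
finger_force: 62.5
time: 6.5
position: [528.0, -7.3, 101.3]
tool_rot: [0.0, -0.03, 1.0, -0.0]
ft_force: [-2.2, -2.2, 8.6]
opening: 19.1
finger_force: 62.4
[-0.23981438  0.2096397  -0.16322401] [-1.26888728e-01  5.70161260e-01  1.74619983e+00 -1.82645229e-04
  8.24942940e-01 -1.75659804e+00]
```

Torque is about 0.16 N m, matching the ring's friction, so the ring is following. I'll continue.

```bash
python3 -m pendant '[[0,0,0,0,0,0.9],[0,0,0,0,0,0.9],[0,0,0,0,0,0.9],[0,0,0,0,0,0.9],[0,0,0,0,0,0.9]]'; python3 -m pendant '[[0,0,0,0,0,0.9],[0,0,0,0,0,0.9],[0,0,0,0,0,0.9],[0,0,0,0,0,0]]'; T='from h import *
s=robot.get_state();print(s["wrist_torque"])'; python3 -c "$T"; python3 -m pendant '[[0,0,0,0,0,0.6],[0,0,0,0,0,0.6],[0,0,0,0,0,0]]';  python3 -c "$T"
```

```text
time: 6.92
position: [527.9, -7.5, 101.3]
tool_rot: [0.0, -0.186, 0.983, -0.0]
ft_force: [-2.7, -4.5, 7.8]
opening: 19.2
finger_force: 62.5
time: 7.25
position: [528.0, -7.6, 101.3]
tool_rot: [0.0, -0.278, 0.961, -0.0]
ft_force: [-2.2, -3.0, 7.4]
opening: 19.4
finger_force: 62.3
[-0.30801272  0.14948232 -0.00183551]
time: 7.5
position: [528.1, -7.6, 101.3]
tool_rot: [0.0, -0.317, 0.948, -0.0]
ft_force: [-0.8, -2.8, 6.5]
opening: 19.4
finger_force: 62.3
[-0.4273424   0.18028724  0.01925862]
```

```bash
T='from h import *
s=robot.get_state();print(s["wrist_torque"],s["joints"][5])'; python3 -m pendant '[[0,0,0,0,0,0.6],[0,0,0,0,0,0]]'; python3 -c "$T"; python3 -m pendant '[[0,0,0,0,0,0.6],[0,0,0,0,0,0]]';  python3 -c "$T"
```

```text
time: 7.67
position: [528.1, -7.6, 101.3]
tool_rot: [0.0, -0.337, 0.942, -0.0]
ft_force: [-1.2, -4.1, 6.6]
opening: 19.2
finger_force: 62.3
[-0.57142824  0.1420289   0.0253598 ] -2.38448373755673
time: 7.83
position: [528.3, -7.7, 101.4]
tool_rot: [0.0, -0.356, 0.934, -0.0]
ft_force: [-0.5, -6.3, 6.3]
opening: 19.2
finger_force: 62.2
[-1.0503719   0.01097467 -0.61971196] -2.4259885966689128
```

Torque jumped to 0.62 N m after 56° of turning, which is the stop. I'll ease back slightly, let go and withdraw upward.

```bash
python3 -m pendant '[[0,0,0,0,0,-0.3],[0,0,0,0,0,0]]'; python3 -m pendant '[[0,0,0,0,0,0],[0,0,0,0,0,0],[0,0,0,0,0,0],[0,0,0,0,0,0],[0,0,0,0,0,0]]' 0.6; python3 -m pendant '[[0,0,0.04,0,0,0],[0,0,0.08,0,0,0],[0,0,0.1,0,0,0],[0,0,0.1,0,0,0],[0,0,0.1,0,0,0]]'; python3 -m pendant '[[-0.1,0.05,0.05,0,0,0],[-0.1,0.05,0.05,0,0,0],[-0.1,0.05,0,0,0,0],[0,0,0,0,0,0],[0,0,0,0,0,0]]'; python3 -c "
from h import *
a=snap('wrist','w3')['frame'];b=snap('side','s3')['frame']
cv2.imwrite('pics/fin.png',np.hstack([cv2.resize(b[120:240,170:320],(400,320),interpolation=cv2.INTER_CUBIC),cv2.resize(a,(400,320))]))"
```

```text
time: 8.0
position: [528.2, -7.5, 101.3]
tool_rot: [0.0, -0.345, 0.939, -0.0]
ft_force: [-1.5, -3.5, 6.2]
opening: 19.3
finger_force: 62.2
time: 8.42
position: [527.8, -7.1, 101.1]
tool_rot: [-0.0, -0.345, 0.938, 0.0]
ft_force: [0.4, 1.0, 0.1]
opening: 68.5
finger_force: 0.0
time: 8.83
position: [527.5, -7.1, 228.5]
tool_rot: [-0.0, -0.345, 0.938, 0.0]
ft_force: [1.0, -0.7, 1.0]
opening: 68.4
finger_force: 0.0
time: 9.25
position: [436.6, 38.4, 257.6]
tool_rot: [0.0, -0.346, 0.938, -0.0]
ft_force: [0.7, -0.8, 0.5]
opening: 68.9
finger_force: 0.0
```

View pics/fin.png

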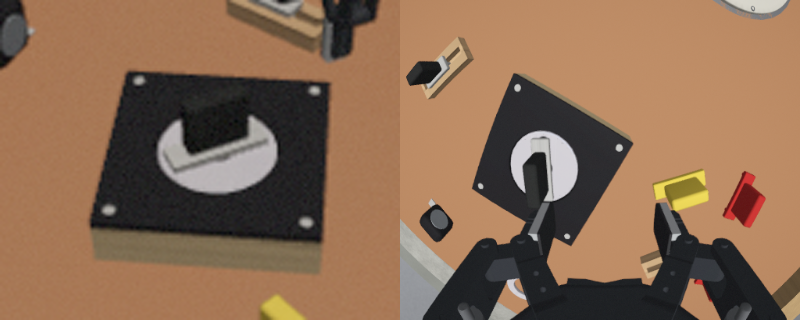

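The spanner stands upright and seated in the ring (side crop about (215,135)), and the smaller one is still in its rest. The arm is clear, so I'll hand in.

```bash
python3 -c "
from rig import robot
print(robot.hand_in())"
```

```text
the job is handed in; nothing more can be done
None
```

I turned the ring anticlockwise until it hit its stop, let go of the larger spanner and left it standing upright in the ring's holes, left the smaller one untouched in its rest, and handed the job in at about 9.4 s; no verdict was returned.

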